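# Reset the tripped bench supply through its hidden reset slot

## Robot

A 6-joint arm with a two-finger parallel gripper is mounted at the origin on the work surface. World frame = base frame: x ahead of the robot, y to its left, z up, the work surface at z = 0. Lengths are in mm, angles in rad, forces in N, time in s.
With the tool pointing down it reaches from about 375 to 925 mm from the base axis. Payload 5.7 kg.
Tool frame: the origin (TCP) lies between the finger pads; the fingertips stand manip.tips_ahead ahead of it and the grasp point (between the pads) is the TCP (manip.tips_ahead is the distance from the TCP to the fingertips, in mm); z points along the fingers, y is the line along which they close (so a half turn about z gives the same grasp; the last joint's range is limited). The gripper opens to 85 mm and grips with 20 to 120 N. Pads are 22 mm wide; open, the fingers measure 114 mm over their backs; the gripper's body (76 mm by 85 mm) begins 54 mm behind the grasp point. The pads swing forward as they close: fully open they stand 13 mm farther back than shut.
Start: joints at [0.99, 0.359, 1.51, -0, 1.272, -0.115], TCP at [269.472, 536.051, 250.267] pointing down, gripper open.
Joint ranges: [-2.97, 2.97], [-1.01, 2.36], [0.21, 2.38], [-0.96, 4.11], [0.2, 2.71], [-2.98, 2.98]. Speed limits (rad/s): [2.39, 2.39, 3.14, 3.14, 3.14, 3.14].

## Interface

Orientations are given as a unit quaternion [x, y, z, w].
In Python, from workcell import status, cams, manip gives the robot as it stands. The module is installed in compiled form; this text tells all that it offers.
- The arm moves only by the tool play_rows, never from a script. Its argument "targets" is one flat list of numbers, 7 for each row, row after row: the turn, a rotation vector about the tool's x, y, z scaled (see below), then the shift along the tool's x, y, z scaled (see below), then the opening, from -1 (shut) to 1 (fully open). In form: [ax, ay, az, tx, ty, tz, jaw, ax, ay, az, tx, ty, tz, jaw, ...]. A call has 1 to 8 rows; each row shifts and turns the commanded pose from where the row before left it, along the tool's axes as they then stand; what a row does not reach is not made up. The controller multiplies each number of a shift by 0.6 m and each number of a turn by 5 degrees. A row lasts 1/12 s, in which the tool goes at most 41.7 mm and 7.16 degrees, less where a joint would pass 70% of its speed; a pose out of reach is approached as far as the arm can. A call with a number of a shift or a turn outside -1 to 1 is refused whole. A call with a gripper value outside its range is refused whole. The fingers move at their own pace and stop on an object; "grip_force" is the grip in N (left out, the last holds). Time passes only in rows, so rows that do not move let the fingers close. It gives the time, the measured TCP pose, the force, the opening and the grip force at its end, in the units of the state.
- status.get_state(): the state, without advancing time (a new reading comes with each control period).
- cams.snapshot(name): name is "side" or "top"; returns a dict with "img" (480x640x3 uint8, blue, green, red), "intrinsics" (3x3 intrinsics, pixels), "extrinsics" (4x4, takes a point from world to camera coordinates). Camera axes: x right, y down, z forward; pixel columns grow to the right and rows downward; lengths in mm; the calibration is good to about 2 mm. A picture is of the moment at which its call begins. There is no depth.
- manip.job_done(): hands the job in; it is judged then, once.
The state is a dict: "time_s": time; "qpos": joint angles; "qd": joint speeds; "effort": joint torques, N m; "tcp_pos": TCP position; "orientation": TCP orientation; "wrist_force": force on the tool from outside, world axes, zero at the start; "moment": the same for the moment, N m; "width": finger opening in mm; "grip_force": force on a finger pad.
Only numpy, scipy, OpenCV 4.12 (cv2) and the standard library are available. Lean on these libraries where they do the work, as an engineer would, in place of code of your own. Each camera call takes 0.05 s, during which the arm holds its last target. There are 200 camera calls.

## Task

The bench power supply has tripped: take the orange-handled reset rod from its cradle, feel with its tip along the hidden face inside the recess in the supply's back until you find the reset slot, and push the plunger in it fully home. Then draw the rod out and lay it back in both saddles of its cradle, tip the same way as before, leaving everything else on the bench where it is.

Things in the scene. Friction and masses are not known exactly. Their poses are not given: they have to be found in the camera images.
- supply: Grey bench power supply, fixed: x -120 to +100 mm, 240 mm wide (y), 130 mm high (z). Origin: middle of its width, on the bench under it. Its plain back looks along its -x, to the robot; display and knobs on its +x front. In the back a dark recess, open only to -x, hides the reset slot. On top, under a clear window, a red trip flag (untouchable) sinks 10 mm as the plunger goes home.
- recess (a point): Centre of the recess's mouth in the supply's outer back face (supply x -120, y 0, z 70 mm); axes as the supply's. The recess is 100 mm wide (y -50 to +50), 50 mm high (z 45 to 95 mm above the bench) and 35 mm deep, with solid walls.
- hidden_face (a point): Middle of the upright rigid flat face at the recess's end (supply x -85, y 0, z 70 mm); axes as the supply's. In it is one straight upright slot, 14 mm wide (y), 24 mm tall (z 58 to 82 mm above the bench), its middle anywhere from 32 mm to the right to 32 mm to the left (y) of here; no reading gives it: feel for it. The face is smooth elsewhere.
- plunger (a joint): Reset plunger inside the slot, m. 0 = popped right out, its end 6 mm behind the hidden face; 0.010 = fully home on a rigid stop, its end 16 mm behind the face. It starts between 0 and 0.003, slides along the supply's x with about 6 N of friction and stays where it is left (no spring).
- rod: Loose reset rod, about 160 g, lying level: orange handle with a dark weighted end cap, 90 mm long together (x -45 to +45 mm), 20 mm wide, 30 mm tall, then a round-ended steel shaft 8 mm thick, 105 mm long. Origin: centre of the handle, on the centre line; x points to the tip, z up. It balances there. Grip the handle's sides from above.
- rod_tip (a point): The end of the rod's steel shaft, 150 mm from the rod's origin along its x.
- cradle: Fixed wooden cradle, base x -60 to +140 mm, 70 mm wide, 8 mm thick. Origin on the bench under the resting handle's centre; x towards the rod's tip. Two 14 mm thick saddles with notches 36 mm wide: at x -38 the handle lies at 27 mm height, at x +115 the shaft at 38 mm; notch sides 10 mm higher. Resting centre line at 42 mm. Left or right of the robot, a blue parts tray opposite.
- multimeter: Bystander: yellow multimeter lying flat, 150 x 75 x 35 mm.
- solder_spool: Bystander: grey metal solder spool standing on end, 60 mm across, 50 mm high.
- phone: Bystander: white phone with a dark screen lying flat, 150 x 72 x 9 mm.
- screwdriver: Bystander: screwdriver lying on the bench; origin on its underside.
- drink_can: Bystander: red drink can standing, 66 mm across, 115 mm high.
- mug: Bystander: white mug standing, 80 mm across, 90 mm high.

How it is judged:
By the outcome, as a careful person would: the job done as asked, in the order asked, and still so for the second after the job is handed in, with the robot touching nothing.
It also fails if it takes over 64 s, if anything falls off the work surface, if the arm or the gripper's body presses on something with over 40 N, if the wrist force passes 120 N, or if a joint passes its speed limit or range.

## Working session

There is one attempt and no reset: what is moved stays moved. The work goes in short steps, Python scripts to look and compute and a tool call to move; the robot and the scene stay as the last step left them, time stands still between calls to the robot, and variables do not carry over. Pictures are saved under pics/ and viewed, at most 10 in all, crops included, and the job is handed in when it is done.

Besides the shell and the picture viewer there is one more tool, called in YAML: its name, and indented under it one key for each argument. play_rows: Moves the arm, as the interface text tells. Shifts and turns lie within -1 to 1; 1 stands for 0.6 m of shift or 5 degrees of turn. Its arguments: {"type":"object","properties":{"targets":{"type":"array"},"grip_force":{"type":"number"}},"required":["targets"]}

```bash
mkdir -p pics
python3 - <<'E'
from workcell import status,cams,manip
import cv2,numpy as np
print(status.get_state(), manip.tips_ahead)
for n in("side","top"):
    s=cams.snapshot(n);cv2.imwrite(f"pics/{n}0.png",s["img"]);np.savez(f"{n}.npz",K=s["intrinsics"],E=s["extrinsics"],img=s["img"]);print(n,s["intrinsics"],s["extrinsics"])
E
```

```text
{'time_s': 0.0, 'qpos': array([ 9.89871434e-01,  3.59508943e-01,  1.51144817e+00,  2.24196692e-05,
        1.27251051e+00, -1.15066536e-01]), 'qd': array([-0.00061278, -0.00108193,  0.00123557, -0.00101067,  0.00063168,
        0.00071884]), 'effort': array([-5.82154935e-04, -5.27607787e+01, -2.78619558e+01,  1.70309645e-04,
        1.30734639e-02, -4.55285601e-05]), 'tcp_pos': array([269.13349241, 535.51860008, 249.44522902]), 'orientation': array([ 2.30831698e-01,  9.72993242e-01, -8.77636146e-04, -3.29764996e-04]), 'wrist_force': array([-0.26012148,  0.22991155,  0.49712131]), 'moment': array([ 0.00304094, -0.00868794, -0.00919512]), 'grip_force': 0.0, 'width': 85.40134489691918} 19.0
side [[464.95950761   0.         319.42472704]
 [  0.         464.95950761 241.89312137]
 [  0.           0.           1.        ]] [[ 9.41505334e-01 -3.36941934e-01  6.15140055e-03 -5.48505532e+02]
 [-1.69427187e-01 -4.89045738e-01 -8.55645192e-01  1.51928229e+02]
 [ 2.91311062e-01  8.04552297e-01 -5.17526295e-01  8.93066165e+02]
 [ 0.00000000e+00  0.00000000e+00  0.00000000e+00  1.00000000e+00]]
top [[526.68822386   0.         323.05998929]
 [  0.         526.68822386 236.47471254]
 [  0.           0.           1.        ]] [[-9.94569986e-03 -9.99859064e-01  1.35253804e-02 -1.37251032e+01]
 [-9.89730091e-01  7.91420291e-03 -1.42729509e-01  5.92696631e+02]
 [ 1.42602351e-01 -1.48060208e-02 -9.89669314e-01  1.33049820e+03]
 [ 0.00000000e+00  0.00000000e+00  0.00000000e+00  1.00000000e+00]]
```

View pics/side0.png

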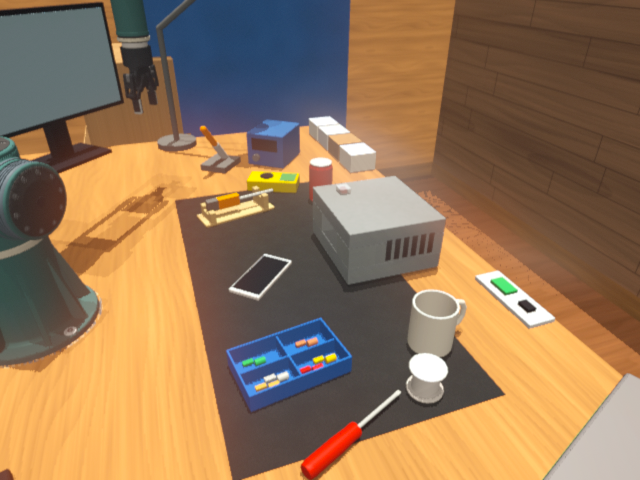

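View pics/top0.png

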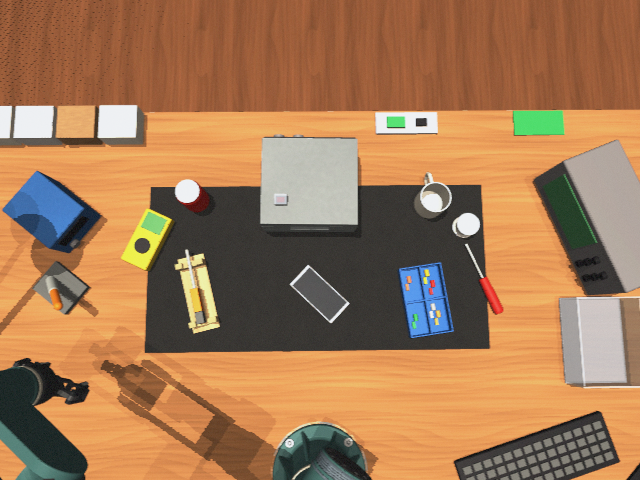

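The side view shows the rod on its cradle (handle about 228,201; tip about 272,191), with the supply at about (375,225). In the top view the rod runs from about (197,312) to (187,252). The supply top spans about (262-358, 138-230), with its back facing the robot. Next I'll zoom in on both.

```bash
cat > h.py <<'E'
import numpy as np,cv2
C={n:np.load(f"{n}.npz") for n in("side","top")}
def ray(n,p):
    K,E=C[n]["K"],C[n]["E"];R,t=E[:3,:3],E[:3,3]
    d=R.T@np.linalg.solve(K,[p[0],p[1],1.]);return -R.T@t,d
def plane(n,p,z):
    o,d=ray(n,p);return o+d*(z-o[2])/d[2]
def tri(ps,pt):
    P=[C[n]["K"]@C[n]["E"][:3] for n in("side","top")]
    X=cv2.triangulatePoints(P[0],P[1],np.float64(ps),np.float64(pt))[:,0];return X[:3]/X[3]
def proj(n,X):
    q=C[n]["K"]@(C[n]["E"][:3]@np.append(X,1));return q[:2]/q[2]
E
python3 - <<'E'
from h import *
T=C["top"]["img"];S=C["side"]["img"]
a=cv2.resize(T[240:340,165:231],None,fx=6,fy=6,interpolation=cv2.INTER_CUBIC)
b=cv2.resize(S[180:230,190:282],None,fx=4.3,fy=6,interpolation=cv2.INTER_CUBIC)
o=np.zeros((600,800,3),np.uint8);o[:,:a.shape[1]]=a;o[:300,400:400+b.shape[1]]=b[:300,:400]
c=cv2.resize(T[215:240,255:365],None,fx=3.6,fy=6,interpolation=cv2.INTER_CUBIC);o[310:310+c.shape[0],400:400+c.shape[1]]=c
cv2.imwrite("pics/z.png",o)
for n in C:
    h=cv2.cvtColor(C[n]["img"],cv2.COLOR_BGR2HSV)
    m=cv2.inRange(h,(8,190,120),(17,255,255))
    k,l,st,ce=cv2.connectedComponentsWithStats(m)
    for i in range(1,k):
        if st[i,4]>60:print(n,st[i],ce[i])
# supply top in top view: bright low-sat grey
h=cv2.cvtColor(T,cv2.COLOR_BGR2HSV)
m=cv2.inRange(h,(0,0,100),(180,60,255));
k,l,st,ce=cv2.connectedComponentsWithStats(m)
i=l[170,310];print(st[i]);cn=max(cv2.findContours((l==i).astype(np.uint8),0,2)[0],key=cv2.contourArea)
print(cv2.approxPolyDP(cn,5,True)[:,0])
print(T[215:240,300],T[215:240:3,340])
E
```

```text
side [200 127  16  19 105] [208.4952381  136.18095238]
side [219 196  21  13 164] [228.68902439 202.20731707]
top [ 51 289  11  21 133] [ 55.58646617 298.71428571]
[ 260  138   98   87 8350]
[[262 138]
 [260 223]
 [357 224]
 [356 139]]
[[188 199 197]
 [187 199 197]
 [191 198 196]
 [192 203 200]
 [190 199 196]
 [188 199 195]
 [187 199 196]
 [188 199 196]
 [192 201 200]
 [ 65  69  70]
 [ 55  56  55]
 [ 66  68  69]
 [ 74  76  77]
 [ 72  76  76]
 [100 104 105]
 [ 56  60  58]
 [ 53  55  55]
 [ 37  35  40]
 [ 39  38  40]
 [ 33  35  38]
 [ 37  35  38]
 [ 33  41  39]
 [ 51  55  58]
 [ 52  55  57]
 [ 48  51  55]] [[190 200 197]
 [188 196 195]
 [189 199 195]
 [108 116 115]
 [ 52  57  55]
 [ 50  54  52]
 [ 41  43  44]
 [ 34  35  39]
 [ 50  53  58]]
```

View pics/z.png

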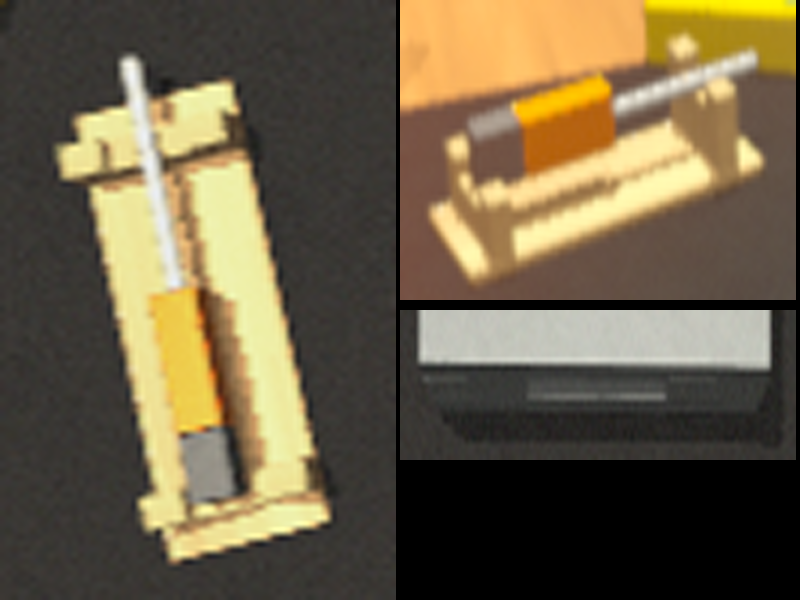

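The zoom shows the rod tip at top px (186.7,249.7), the shaft/handle joint at (194.3,288) and the cap end at (200.5,323). The recess shows as a dark strip in the supply's back.

Run:
```python
from h import *
T=C["top"]["img"];S=C["side"]["img"]
np.set_printoptions(precision=1,suppress=True)
print("tip",tri((273,189.2),(186.7,249.7)),"junc",tri((239.8,197.3),(194.3,288)))
for z in(38,42):print(z,plane("top",(186.7,250.2),z),plane("top",(194.3,288),z))
print("capend top z57",plane("top",(200.5,323.3),57), "handle front top edge",plane("top",(193.8,288.5),57))
# handle mask (orange) top: minAreaRect
h=cv2.cvtColor(T,cv2.COLOR_BGR2HSV)
m=np.zeros(T.shape[:2],np.uint8);m[280:316,185:206]=cv2.inRange(h,(10,140,180),(24,255,255))[280:316,185:206]
print("orange",cv2.minAreaRect(cv2.findNonZero(m)),m.sum()/255)
ys,xs=np.nonzero(m);cx=[(y,xs[ys==y].mean(),xs[ys==y].size) for y in np.unique(ys)];print(np.array(cx).T)
# supply edges subpixel: grey levels
g=cv2.GaussianBlur(cv2.cvtColor(T,cv2.COLOR_BGR2GRAY),(3,3),0).astype(float)
def cross(v,th,off):
    i=np.nonzero((v[:-1]-th)*(v[1:]-th)<0)[0];return [off+j+(th-v[j])/(v[j+1]-v[j]) for j in i]
b=np.array([(x,cross(g[215:230,x],135,215)[0]) for x in range(268,352,4)])
pl=np.array([plane("top",p,130) for p in b]);f=np.polyfit(pl[:,1],pl[:,0],1);print("back edge x=a*y+b",f,"yaw?",np.degrees(np.arctan(f[0])))
L=[];R=[]
for y in range(150,218,4):
    l=cross(g[y,252:270],120,252);r=cross(g[y,350:364],120,350)
    if l:L.append(plane("top",(l[0],y),130))
    if r:R.append(plane("top",(r[-1],y),130))
L,R=map(np.array,(L,R));
for Q in(L,R):
    f2=np.polyfit(Q[:,0],Q[:,1],1);print("y=a*x+b",f2,Q.mean(0))
# recess in top: brightest strip
for r in range(222,234):print(r,g[r,262:360:6].round())
```

```text
tip [561.6 332.7  48. ] junc [463.2 310.7  48.4]
38 [560.  335.4  38. ] [462.  313.3  38. ]
42 [559.6 334.4  42. ] [461.8 312.4  42. ]
capend top z57 [372.6 291.2  57. ] handle front top edge [459.9 310.2  57. ]
orange ((195.53848266601562, 299.6922912597656), (23.141700744628906, 7.844644069671631), 78.69007110595703) 175.0
[[288.  289.  290.  291.  292.  293.  294.  295.  296.  297.  298.  299.
  300.  301.  302.  303.  304.  305.  306.  307.  308.  309.  310.  311. ]
 [196.  193.4 193.5 193.1 193.8 194.5 194.5 194.5 194.1 195.  195.5 195.5
  195.1 195.1 196.  196.5 196.5 196.1 196.5 197.  197.3 197.5 197.2 196.2]
 [  3.    7.    8.    7.    8.    8.    8.    8.    7.    9.    8.    8.
    7.    7.    9.    8.    8.    7.    6.    9.    7.    8.    6.    4. ]]
back edge x=a*y+b [  0. 612.] yaw? 0.8796319833201091
y=a*x+b [  0.  132.8] [671.9 136.9 130. ]
y=a*x+b [ -0.1 -46.1] [ 700.6 -106.5  130. ]
222 [191. 190. 197. 194. 196. 196. 197. 196. 198. 198. 196. 200. 197. 199.
 194. 195.  74.]
223 [146. 149. 159. 157. 160. 163. 166. 167. 170. 172. 172. 178. 178. 179.
 176. 184.  72.]
224 [ 81.  85.  88.  89.  89.  96.  99. 101. 104. 109. 112. 118. 121. 122.
 123. 138.  60.]
225 [60. 61. 55. 55. 55. 61. 62. 63. 63. 66. 68. 69. 74. 74. 72. 79. 45.]
226 [68. 65. 56. 55. 56. 66. 67. 67. 64. 64. 64. 59. 63. 62. 56. 55. 41.]
227 [62. 62. 56. 56. 57. 74. 74. 75. 72. 72. 72. 65. 60. 60. 56. 57. 41.]
228 [54. 59. 57. 57. 57. 80. 84. 85. 79. 84. 86. 75. 57. 57. 56. 58. 38.]
229 [53. 59. 57. 57. 57. 77. 85. 86. 78. 87. 91. 78. 56. 56. 56. 57. 37.]
230 [53. 55. 54. 55. 55. 63. 67. 66. 64. 67. 71. 65. 53. 54. 56. 56. 38.]
231 [54. 48. 46. 47. 49. 50. 52. 49. 50. 49. 51. 52. 49. 49. 51. 51. 38.]
232 [56. 41. 39. 39. 43. 40. 42. 41. 40. 40. 43. 43. 40. 41. 41. 42. 39.]
233 [56. 41. 36. 35. 39. 37. 38. 37. 36. 38. 38. 39. 35. 38. 36. 35. 39.]
```

```bash
cat >> h.py <<'E'
from scipy.spatial.transform import Rotation as Ro
def rows(pos,yaw,n,st=None):
    """print n rows from the present measured pose to pos (mm) with tool x at yaw deg, tool down"""
    from workcell import status
    s=st or status.get_state();R0=Ro.from_quat(s["orientation"]);p=np.array(s["tcp_pos"])
    c,q=np.cos(np.radians(yaw)),np.sin(np.radians(yaw))
    R1=Ro.from_matrix(np.array([[c,q,0],[q,-c,0],[0,0,-1.]]))
    w=(R0.inv()*R1).as_rotvec();d=(np.array(pos)-p)/n
    for i in range(n):
        R=R0*Ro.from_rotvec(w*i/n);print(np.r_[np.degrees(w)/n/5,R.inv().apply(d)/600].round(4).tolist())
def say():
    from workcell import status
    s=status.get_state();R=Ro.from_quat(s["orientation"]).as_matrix()
    print(s["time_s"],"pos",s["tcp_pos"].round(2),"yaw",np.degrees(np.arctan2(R[1,0],R[0,0])).round(2),"z",R[:,2].round(4),"F",s["wrist_force"].round(2),"M",s["moment"].round(3),"w",round(s["width"],1),s["grip_force"],"q6",s["qpos"].round(2))
E
python3 -c "
from h import *
rows((415,301,150),192.5,8)"
```

```text
[-0.0022, -0.0011, -0.9797, -0.0491, -0.03, 0.0208]
[-0.0022, -0.0011, -0.9797, -0.0464, -0.0341, 0.0208]
[-0.0022, -0.0011, -0.9797, -0.0433, -0.0379, 0.0208]
[-0.0022, -0.0011, -0.9797, -0.0399, -0.0415, 0.0208]
[-0.0022, -0.0011, -0.9797, -0.0362, -0.0447, 0.0208]
[-0.0022, -0.0011, -0.9797, -0.0322, -0.0477, 0.0208]
[-0.0022, -0.0011, -0.9797, -0.0281, -0.0502, 0.0208]
[-0.0022, -0.0011, -0.9797, -0.0237, -0.0525, 0.0207]
```

play_rows:
  targets: [0,0,-0.98,-0.049,-0.03,0.021,1,0,0,-0.98,-0.046,-0.034,0.021,1,0,0,-0.98,-0.043,-0.038,0.021,1,0,0,-0.98,-0.04,-0.0415,0.021,1,0,0,-0.98,-0.036,-0.045,0.021,1,0,0,-0.98,-0.032,-0.048,0.021,1,0,0,-0.98,-0.028,-0.05,0.021,1,0,0,-0.98,-0.024,-0.0525,0.021,1]
  grip_force: 60

```text
time_s: 0.77
tcp_pos: [415.2, 299.9, 148.8]
orientation: [-0.111, 0.994, -0.0, -0.0]
wrist_force: [-0.3, -0.1, -0.1]
width: 85.5
grip_force: 0.0
```

play_rows:
  targets: [0,0,0,0,0,0,1,0,0,0,0,0,0,1]

```text
time_s: 0.93
tcp_pos: [415.0, 299.8, 148.6]
orientation: [-0.107, 0.994, -0.0, -0.001]
wrist_force: [0.4, 1.0, 0.7]
width: 85.3
grip_force: 0.0
```

Run:
```python
from h import *
say();rows((415,301,42),192.5,1)
from workcell import cams
s=[cams.snapshot(n)["img"] for n in("top","side")]
o=np.hstack([cv2.resize(s[0][225:345,135:255],(400,400)),cv2.resize(s[1][110:230,170:290],(400,400))])
cv2.imwrite("pics/g1.png",o)
```

```text
0.9333 pos [415.01 299.76 148.58] yaw -167.75 z [-0.0022 -0.0011 -1.    ] F [0.35 1.02 0.73] M [-0.003 -0.016  0.044] w 85.3 0.0 q6 [ 0.49  0.36  1.81  0.    0.97 -1.29]
[-0.0072, -0.0277, -0.0495, -0.0009, 0.0021, 0.1776]
```

View pics/g1.png

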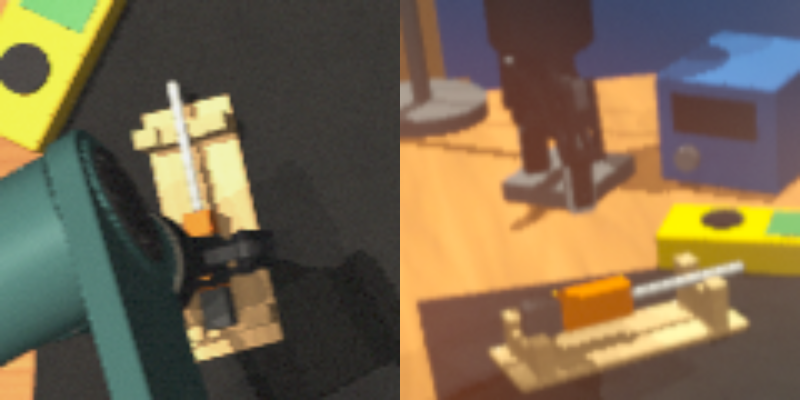

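The picture shows the open gripper centred over the handle (top crop about 210,260), with the fingers straddling it and clear of the saddles. Descending to grip.

play_rows:
  targets: [0,0,-0.05,-0.0009,0.002,0.044,1,0,0,0,0,0,0.044,1,0,0,0,0,0,0.044,1,0,0,0,0,0,0.044,1,0,0,0,0,0,0,1]

```text
time_s: 1.45
tcp_pos: [412.0, 302.8, 40.6]
orientation: [-0.112, 0.994, -0.001, -0.003]
wrist_force: [-0.0, 0.1, -0.3]
width: 85.6
grip_force: 0.0
```

play_rows:
  targets: [0,0,0,0,0,0,-0.4,0,0,0,0,0,0,-0.7,0,0,0,0,0,0,-1,0,0,0,0,0,0,-1,0,0,0,0,0,0,-1,0,0,0,0,0,0,-1,0,0,0,0,0,0,-1]
  grip_force: 60

```text
time_s: 2.03
tcp_pos: [415.9, 303.2, 45.2]
orientation: [-0.111, 0.994, 0.0, 0.001]
wrist_force: [-1.4, -0.5, 7.7]
width: 19.5
grip_force: 58.3
```

```bash
python3 -c "
from h import *
say()"
```

```text
2.0333 pos [415.94 303.19  45.2 ] yaw -167.25 z [ 0.0019  0.0011 -1.    ] F [-1.43 -0.51  7.67] M [-0.001  0.159  0.12 ] w 19.5 58.32845091819763 q6 [ 0.5   0.52  1.89  0.    0.73 -1.3 ]
```

play_rows:
  targets: [0,0,0,0,0,0,-1,0,0,0,0,0,0,-1,0,0,0,0,0,0,-1]

```text
time_s: 2.28
tcp_pos: [415.9, 303.2, 45.2]
orientation: [-0.111, 0.994, 0.0, 0.001]
wrist_force: [-1.2, 0.5, 8.8]
width: 19.0
grip_force: 58.3
```

```bash
python3 -c "
from h import *
say()"
```

```text
2.2833 pos [415.94 303.18  45.22] yaw -167.25 z [ 0.0019  0.0012 -1.    ] F [-1.2   0.46  8.83] M [0.057 0.158 0.091] w 19.0 58.33278179168701 q6 [ 0.5   0.52  1.89  0.    0.73 -1.3 ]
```

play_rows:
  targets: [0,0,0,0,0,-0.015,-1,0,0,0,0,0,-0.04,-1,0,0,0,0,0,-0.04,-1,0,0,0,0,0,0,-1,0,0,0,0,0,0,-1]

```text
time_s: 2.7
tcp_pos: [416.2, 303.2, 102.5]
orientation: [-0.111, 0.994, 0.001, 0.002]
wrist_force: [0.3, 0.3, -2.8]
width: 19.3
grip_force: 58.9
```

```bash
python3 -c "
from h import *
say();rows((435,45,72),179.5,8)
from workcell import cams
s=[cams.snapshot(n)['img'] for n in('top','side')]
o=np.hstack([cv2.resize(s[0][225:345,135:255],(400,400)),cv2.resize(s[1][110:230,190:310],(400,400))])
cv2.imwrite('pics/g2.png',o)"
```

```text
2.7 pos [416.22 303.22 102.5 ] yaw -167.25 z [ 0.0031  0.0016 -1.    ] F [ 0.31  0.34 -2.82] M [ 0.011  0.017 -0.027] w 19.3 58.93099844455719 q6 [ 0.5   0.43  1.85 -0.    0.86 -1.3 ]
[0.0018, 0.0046, 0.3312, 0.0081, -0.0533, 0.0063]
[0.0018, 0.0046, 0.3312, 0.0065, -0.0535, 0.0063]
[0.0018, 0.0046, 0.3312, 0.005, -0.0537, 0.0063]
[0.0018, 0.0046, 0.3312, 0.0034, -0.0538, 0.0063]
[0.0018, 0.0046, 0.3312, 0.0019, -0.0539, 0.0063]
[0.0018, 0.0046, 0.3312, 0.0003, -0.0539, 0.0063]
[0.0018, 0.0046, 0.3312, -0.0013, -0.0539, 0.0063]
[0.0018, 0.0046, 0.3312, -0.0028, -0.0539, 0.0063]
```

View pics/g2.png

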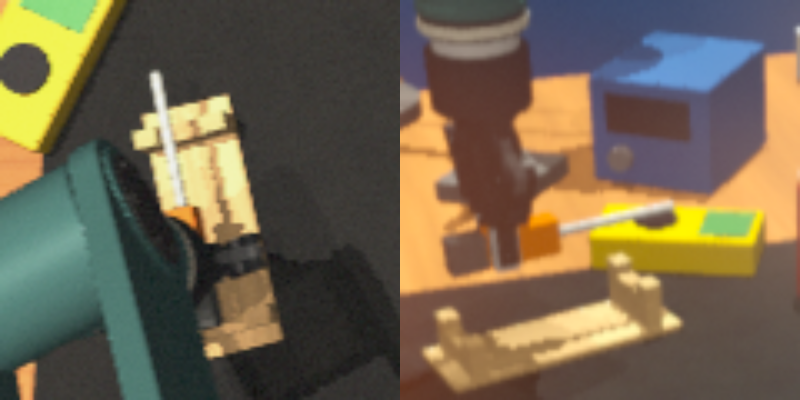

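The rod is held about level and has left the cradle (tip at top px 181.5,246.6 and side px 271.6,171.5). Moving to the recess.

```bash
python3 -c "
from h import *
t=tri((271.6,171.5),(181.5,246.6));print(t,t-[416.2,303.2,102.5],np.linalg.norm((t-[416.2,303.2,102.5])[:2]))"
```

```text
[561.79157554 332.98095223 101.08107114] [145.59157554  29.78095223  -1.41892886] 148.6062313120125
```

play_rows:
  targets: [0,0,0.33,0.008,-0.053,0.006,-1,0,0,0.33,0.0065,-0.0535,0.006,-1,0,0,0.33,0.005,-0.0535,0.006,-1,0,0,0.33,0.0035,-0.054,0.006,-1,0,0,0.33,0.002,-0.054,0.006,-1,0,0,0.33,0,-0.054,0.006,-1,0,0,0.33,-0.001,-0.054,0.006,-1,0,0,0.33,-0.003,-0.054,0.006,-1]

```text
time_s: 3.47
tcp_pos: [432.8, 43.1, 71.0]
orientation: [0.004, 1.0, 0.0, -0.001]
wrist_force: [1.2, 0.3, -1.6]
width: 19.2
grip_force: 59.2
```

play_rows:
  targets: [0,0,0,0,0,0,-1,0,0,0,0,0,0,-1]

```text
time_s: 3.63
tcp_pos: [433.2, 43.2, 71.1]
orientation: [0.006, 1.0, 0.0, -0.001]
wrist_force: [0.6, -0.4, -2.0]
width: 19.5
grip_force: 59.5
```

```bash
python3 -c "
from h import *
say()
from workcell import cams
s=[cams.snapshot(n)['img'] for n in('top','side')]
a=cv2.resize(s[0][195:305,260:360],(400,440),interpolation=2);b=cv2.resize(s[1][170:280,260:360],(400,440),interpolation=2)
cv2.imwrite('pics/r1.png',np.hstack([a,b]))"
```

```text
3.6333 pos [433.2   43.16  71.12] yaw 179.34 z [-2.6e-03  1.0e-04 -1.0e+00] F [ 0.56 -0.4  -1.96] M [ 0.041 -0.009  0.001] w 19.5 59.45218205451965 q6 [-0.06  0.4   2.04 -0.    0.7  -1.62]
```

View pics/r1.png

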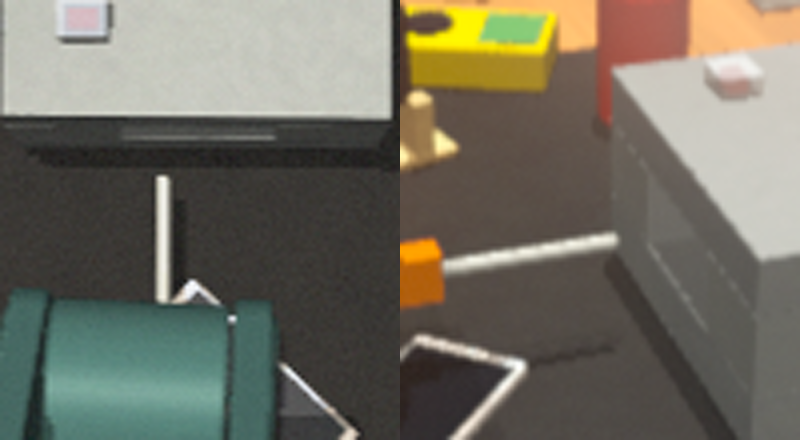

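The rod points squarely at the recess: tip at top px (300.7,239.5), recess strip centred on column 309.4.

```bash
python3 -c "
from h import *
print(tri((314,229.6),(300.7,239.7)),plane('top',(300.7,239.7),69),plane('top',(309.4,229),45))
print([proj('side',(612,65.5,z)) for z in(45,95)],[proj('side',(612,-34.5,z)) for z in(45,95)])"
```

```text
[581.31750661  38.14666695  73.03984834] [580.88556173  38.51458159  69.        ] [612.17639988  16.40740999  45.        ]
[array([321.91808648, 232.47457022]), array([322.11115569, 213.74159196])] [array([337.46939088, 254.01805212]), array([338.08274644, 234.33005087])]
```

play_rows:
  targets: [0,0,0,-0.05,-0.0003,-0.001,-1,0,0,0,-0.025,0,0,-1,0,0,0,0,0,0,-1]

```text
time_s: 3.98
tcp_pos: [483.9, 45.3, 73.2]
orientation: [0.003, 1.0, -0.0, 0.003]
wrist_force: [1.5, 0.1, -2.6]
width: 19.2
grip_force: 59.5
```

play_rows:
  targets: [0,0,0,0,0.01,0,-1,0,0,0,-0.015,0,0,-1,0,0,0,-0.01,0,0,-1,0,0,0,0,0,0,-1]

```text
time_s: 4.32
tcp_pos: [495.0, 50.5, 72.7]
orientation: [0.003, 1.0, -0.0, 0.0]
wrist_force: [0.1, 0.3, -2.2]
width: 19.3
grip_force: 59.5
```

play_rows:
  targets: [0,0,0,-0.003,0,0,-1,0,0,0,0,0,0,-1]

```text
time_s: 4.48
tcp_pos: [495.2, 50.0, 72.5]
orientation: [0.004, 1.0, -0.0, -0.001]
wrist_force: [-0.8, 1.2, -1.9]
width: 19.0
grip_force: 59.5
```

```bash
python3 -c "
from h import *
say()"
```

```text
4.4833 pos [495.16  50.04  72.52] yaw 179.58 z [-0.0015 -0.     -1.    ] F [-0.84  1.19 -1.88] M [0.162 0.224 0.087] w 19.0 59.51235294342041 q6 [-0.04  0.46  1.91 -0.    0.78 -1.6 ]
```

play_rows:
  targets: [0,0,0,-0.003,0,0,-1,0,0,0,0,0,0,-1]

```text
time_s: 4.65
tcp_pos: [495.4, 49.9, 72.2]
orientation: [0.004, 1.0, 0.0, -0.002]
wrist_force: [-4.8, 0.2, 0.1]
width: 19.6
grip_force: 59.7
```

```bash
python3 -c "
from h import *
say()"
```

```text
4.65 pos [495.43  49.92  72.25] yaw 179.56 z [-4.3e-03  1.0e-04 -1.0e+00] F [-4.84  0.16  0.13] M [0.149 0.526 0.155] w 19.6 59.73686456680298 q6 [-0.04  0.46  1.91 -0.    0.78 -1.6 ]
```

The rod touches the face at TCP x ≈ 495.2. Now I'll poke along in 6 mm steps towards -y.

play_rows:
  targets: [0,0,0,0.006,0,0,-1,0,0,0,0,-0.01,0,-1,0,0,0,-0.007,0,0,-1,0,0,0,0,0,0,-1]

```text
time_s: 4.98
tcp_pos: [495.5, 43.4, 72.2]
orientation: [0.004, 1.0, -0.0, -0.003]
wrist_force: [-8.4, -1.2, 1.0]
width: 19.2
grip_force: 60.0
```

play_rows:
  targets: [0,0,0,0.006,0,0,-1,0,0,0,0,-0.01,0,-1,0,0,0,-0.006,0,0,-1,0,0,0,0,0,0,-1]

```text
time_s: 5.32
tcp_pos: [495.4, 37.3, 72.2]
orientation: [0.004, 1.0, -0.0, -0.003]
wrist_force: [-9.0, -0.6, 2.5]
width: 18.9
grip_force: 60.1
```

play_rows:
  targets: [0,0,0,0.006,0,0,-1,0,0,0,0,-0.01,0,-1,0,0,0,-0.006,0,0,-1,0,0,0,0,0,0,-1]

```text
time_s: 5.65
tcp_pos: [495.4, 31.2, 72.2]
orientation: [0.004, 1.0, -0.0, -0.003]
wrist_force: [-9.0, -1.3, 2.1]
width: 19.1
grip_force: 60.1
```

Solid face at all three points. Carrying on.

play_rows:
  targets: [0,0,0,0.006,0,0,-1,0,0,0,0,-0.01,0,-1,0,0,0,-0.006,0,0,-1,0,0,0,0,0,0,-1]

```text
time_s: 5.98
tcp_pos: [500.3, 25.0, 73.1]
orientation: [0.004, 1.0, -0.0, 0.002]
wrist_force: [1.3, -2.2, -3.0]
width: 19.2
grip_force: 59.4
```

play_rows:
  targets: [0,0,0,0.006,0,0,-1,0,0,0,0,-0.01,0,-1,0,0,0,-0.006,0,0,-1,0,0,0,0,0,0,-1]

```text
time_s: 6.32
tcp_pos: [499.1, 19.6, 72.9]
orientation: [0.004, 1.0, -0.0, 0.001]
wrist_force: [0.8, 0.5, -1.3]
width: 19.1
grip_force: 59.5
```

play_rows:
  targets: [0,0,0,0.006,0,0,-1,0,0,0,0,-0.01,0,-1,0,0,0,-0.006,0,0,-1,0,0,0,0,0,0,-1]

```text
time_s: 6.65
tcp_pos: [495.1, 13.8, 72.1]
orientation: [0.004, 1.0, 0.0, -0.003]
wrist_force: [-5.9, -0.4, 1.3]
width: 18.9
grip_force: 59.8
```

The slot admits the tip at y 25.0 and 19.6, so its middle is about y 22.4. Going there and pushing.

play_rows:
  targets: [0,0,0,0.006,0,0,-1,0,0,0,0,0.0143,0,-1,0,0,0,-0.006,0,0,-1,0,0,0,-0.004,0,0,-1,0,0,0,-0.006,0,0,-1,0,0,0,-0.006,0,0,-1,0,0,0,0,0,0,-1]

```text
time_s: 7.23
tcp_pos: [506.9, 22.6, 72.5]
orientation: [0.004, 1.0, 0.0, -0.001]
wrist_force: [-4.5, 1.4, 1.4]
width: 19.5
grip_force: 60.0
```

play_rows:
  targets: [0,0,0,-0.005,0,0,-1,0,0,0,-0.005,0,0,-1,0,0,0,0,0,0,-1]

```text
time_s: 7.48
tcp_pos: [511.2, 22.5, 72.0]
orientation: [0.004, 1.0, 0.0, -0.003]
wrist_force: [-8.0, 0.2, 0.2]
width: 19.0
grip_force: 59.8
```

play_rows:
  targets: [0,0,0,-0.005,0,0,-1,0,0,0,0,0,0,-1]

```text
time_s: 7.65
tcp_pos: [511.5, 22.7, 71.5]
orientation: [0.004, 1.0, 0.0, -0.005]
wrist_force: [-11.3, -0.4, 2.0]
width: 18.9
grip_force: 60.0
```

play_rows:
  targets: [0,0,0,-0.006,0,0,-1,0,0,0,0,0,0,-1,0,0,0,0,0,0,-1]

```text
time_s: 7.9
tcp_pos: [511.8, 22.9, 70.7]
orientation: [0.004, 1.0, 0.0, -0.008]
wrist_force: [-17.2, -0.1, 2.1]
width: 19.3
grip_force: 60.1
```

play_rows:
  targets: [0,0,0,-0.005,0,0,-1,0,0,0,0,0,0,-1,0,0,0,0,0,0,-1]

```text
time_s: 8.15
tcp_pos: [512.1, 23.1, 70.1]
orientation: [0.004, 1.0, 0.001, -0.011]
wrist_force: [-21.6, -0.6, 2.6]
width: 19.0
grip_force: 60.2
```

```bash
python3 -c "
from h import *
say()
from workcell import cams
a=cams.snapshot('side')['img'];b=C['side']['img']
o=np.hstack([cv2.resize(i[165:225,310:370],(400,400),interpolation=2) for i in (b,a)])
cv2.imwrite('pics/f.png',o)"
```

```text
8.15 pos [512.06  23.07  70.06] yaw 179.59 z [-0.0217  0.0012 -0.9998] F [-21.65  -0.62   2.56] M [-0.047  2.685 -0.044] w 19.0 60.1563835144043 q6 [-0.09  0.48  1.86 -0.    0.82 -1.65]
```

View pics/f.png

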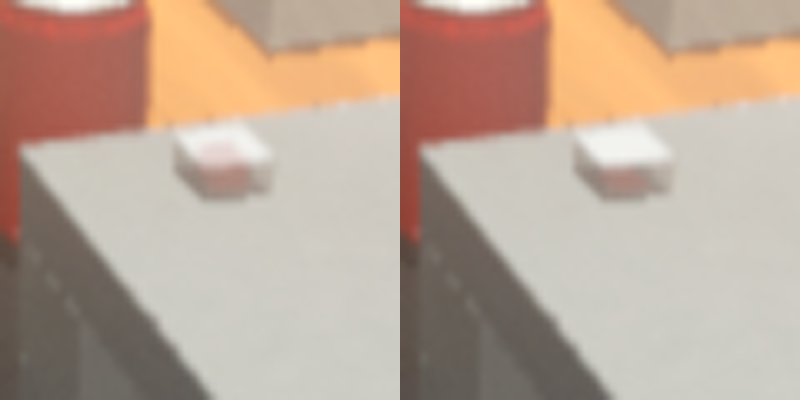

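The flag (side crop about 620,150) has dropped from the top of its window. The plunger stalled at 16 mm depth under 21 N, so it is home. Drawing the rod out.

play_rows:
  targets: [0,0,0,0.02,0,0,-1,0,0,0,0.03,0,0,-1,0,0,0,0.04,0,0,-1,0,0,0,0.05,0,0,-1,0,0,0,0.01,0,0,-1,0,0,0,0,0,0,-1,0,0,0,0,0,0,-1]

```text
time_s: 8.78
tcp_pos: [434.7, 22.8, 73.0]
orientation: [0.004, 1.0, -0.0, 0.001]
wrist_force: [1.6, 0.3, -2.0]
width: 19.3
grip_force: 59.5
```

```bash
python3 -c "
from h import *
say();rows((416,303,105),192.6,8)"
```

```text
8.7833 pos [434.74  22.81  73.05] yaw 179.56 z [ 2.3e-03 -3.0e-04 -1.0e+00] F [ 1.63  0.28 -2.03] M [ 0.015  0.003 -0.024] w 19.3 59.53684151172638 q6 [-0.11  0.4   2.05 -0.    0.7  -1.67]
[-0.0008, 0.0032, -0.3261, 0.0043, 0.0583, -0.0067]
[-0.0008, 0.0032, -0.3261, 0.0027, 0.0584, -0.0067]
[-0.0008, 0.0032, -0.3261, 0.001, 0.0585, -0.0067]
[-0.0008, 0.0032, -0.3261, -0.0006, 0.0585, -0.0067]
[-0.0008, 0.0032, -0.3261, -0.0023, 0.0585, -0.0067]
[-0.0008, 0.0032, -0.3261, -0.004, 0.0584, -0.0067]
[-0.0008, 0.0032, -0.3261, -0.0056, 0.0582, -0.0067]
[-0.0008, 0.0032, -0.3261, -0.0073, 0.058, -0.0067]
```

play_rows:
  targets: [0,0,-0.325,0.0045,0.058,-0.007,-1,0,0,-0.325,0.003,0.0585,-0.007,-1,0,0,-0.325,0.001,0.0585,-0.007,-1,0,0,-0.325,-0.0005,0.0585,-0.007,-1,0,0,-0.325,-0.0025,0.0585,-0.007,-1,0,0,-0.325,-0.004,0.0585,-0.007,-1,0,0,-0.325,-0.0055,0.058,-0.007,-1,0,0,-0.325,-0.0075,0.058,-0.007,-1]

```text
time_s: 9.45
tcp_pos: [416.4, 306.1, 107.0]
orientation: [-0.11, 0.994, 0.001, 0.001]
wrist_force: [-0.5, -0.5, -1.1]
width: 19.2
grip_force: 59.6
```

play_rows:
  targets: [0,0,0,0,0,0,-1,0,0,0,0,0,0,-1,0,0,0,0,0,0,-1]

```text
time_s: 9.7
tcp_pos: [415.4, 303.4, 106.2]
orientation: [-0.11, 0.994, -0.0, 0.0]
wrist_force: [-0.2, -1.0, -2.7]
width: 19.6
grip_force: 59.9
```

```bash
python3 -c "
from h import *
say();rows((415.9,303.2,70),192.75,1)"
```

```text
9.7 pos [415.44 303.35 106.23] yaw -167.39 z [ 8.e-04 -1.e-04 -1.e+00] F [-0.17 -0.96 -2.68] M [-0.058  0.034  0.003] w 19.6 59.86346662044525 q6 [ 0.5   0.42  1.85 -0.    0.87 -1.29]
[-0.0028, 0.0086, -0.0283, -0.0006, -0.0004, 0.0604]
```

play_rows:
  targets: [0,0,-0.028,-0.0005,-0.0004,0.04,-1,0,0,0,0,0,0.035,-1,0,0,0,0,0,0.0165,-1,0,0,0,0,0,0,-1,0,0,0,0,0,0,-1]

```text
time_s: 10.12
tcp_pos: [414.8, 301.7, 51.0]
orientation: [-0.11, 0.994, -0.0, -0.001]
wrist_force: [-0.8, 0.4, -2.3]
width: 18.8
grip_force: 59.9
```

play_rows:
  targets: [0,0,0,0,0,0.005,-1,0,0,0,0,0,0,-1,0,0,0,0,0,0,-1]

```text
time_s: 10.37
tcp_pos: [415.4, 302.9, 49.1]
orientation: [-0.11, 0.994, 0.0, 0.001]
wrist_force: [0.7, -0.3, -2.5]
width: 19.1
grip_force: 59.9
```

play_rows:
  targets: [0,0,0,0,0,0.002,-1,0,0,0,0,0,0,-1,0,0,0,0,0,0,-1]

```text
time_s: 10.62
tcp_pos: [414.9, 302.9, 47.4]
orientation: [-0.111, 0.994, 0.0, 0.0]
wrist_force: [0.1, 1.2, -1.7]
width: 19.1
grip_force: 59.9
```

```bash
python3 -c "
from h import *
say()
from workcell import cams
s=[cams.snapshot(n)['img'] for n in('top','side')]
o=np.hstack([cv2.resize(s[0][225:345,135:255],(400,400)),cv2.resize(s[1][160:230,190:290],(400,280))[:,:].repeat(1,0) if 0 else cv2.resize(s[1][140:240,190:290],(400,400))])
cv2.imwrite('pics/p1.png',o)"
```

```text
10.6167 pos [414.91 302.89  47.43] yaw -167.29 z [ 3.e-04  1.e-04 -1.e+00] F [ 0.12  1.21 -1.72] M [-0.014 -0.028 -0.008] w 19.1 59.85464930534363 q6 [ 0.5   0.52  1.89 -0.    0.73 -1.3 ]
```

View pics/p1.png

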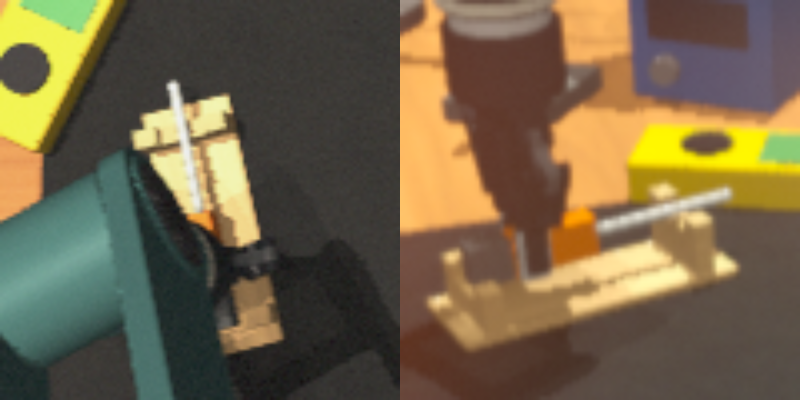

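The rod is back in both notches, with its tip at top crop (173,85) as before. No contact force yet, so I'll lower it until it rests.

play_rows:
  targets: [0,0,0,0,0,0.003,-1,0,0,0,0,0,0,-1,0,0,0,0,0,0,-1]

```text
time_s: 10.97
tcp_pos: [415.1, 303.0, 45.9]
orientation: [-0.111, 0.994, 0.0, 0.0]
wrist_force: [-0.6, -0.4, 5.4]
width: 18.8
grip_force: 61.2
```

play_rows:
  targets: [0,0,0,0,0,0.002,-1,0,0,0,0,0,0,-1,0,0,0,0,0,0,-1]

```text
time_s: 11.22
tcp_pos: [415.4, 303.1, 45.3]
orientation: [-0.111, 0.994, 0.0, 0.001]
wrist_force: [-1.0, -0.2, 10.7]
width: 19.3
grip_force: 62.1
```

play_rows:
  targets: [0,0,0,0,0,0,-0.4,0,0,0,0,0,0,-0.3,0,0,0,0,0,0,0,0,0,0,0,0,0,0.4,0,0,0,0,0,0,0.8,0,0,0,0,0,0,1,0,0,0,0,0,0,1,0,0,0,0,0,0,1]

```text
time_s: 11.88
tcp_pos: [414.8, 302.8, 44.1]
orientation: [-0.111, 0.994, -0.0, -0.0]
wrist_force: [0.0, -0.5, 0.3]
width: 85.3
grip_force: 0.0
```

play_rows:
  targets: [0,0,0,0,0,-0.015,1,0,0,0,0,0,-0.03,1,0,0,0,0,0,-0.05,1,0,0,0,0,0,-0.05,1,0,0,0,0,0,-0.05,1,0,0,0,0.04,0,-0.04,1,0,0,0,0.04,0,0,1,0,0,0,0,0,0,1]

```text
time_s: 12.55
tcp_pos: [364.2, 291.1, 186.8]
orientation: [-0.111, 0.994, -0.0, -0.001]
wrist_force: [-1.7, -0.6, 0.2]
width: 85.8
grip_force: 0.0
```

```bash
python3 -c "
from h import *
say()
from workcell import cams
s=[cams.snapshot(n)['img'] for n in('top','side')]
z=np.vstack([cv2.resize(s[1][140:240,190:290],(300,300),interpolation=2),cv2.resize(s[1][165:225,310:370],(300,300),interpolation=2)])
t=cv2.resize(s[0][240:340,165:231],(400,600),interpolation=2)
cv2.imwrite('pics/p2.png',np.hstack([t,z]))
for n,i in zip(('top','side'),s):
    d=cv2.absdiff(i,C[n]['img']).max(2);m=cv2.morphologyEx((d>60).astype(np.uint8),2,np.ones((3,3)))
    k,l,st,ce=cv2.connectedComponentsWithStats(m);print(n,[list(map(int,x)) for x in st[1:] if x[4]>25])"
```

```text
12.55 pos [364.16 291.06 186.84] yaw -167.26 z [-1.5e-03 -3.0e-04 -1.0e+00] F [-1.71 -0.58  0.19] M [-0.058  0.032  0.02 ] w 85.8 0.0 q6 [ 0.53  0.24  1.87  0.    1.03 -1.27]
top [[86, 300, 227, 180, 20687], [188, 317, 31, 16, 345], [0, 358, 89, 122, 7347], [344, 439, 5, 6, 29], [347, 466, 8, 8, 42], [371, 466, 12, 14, 112], [365, 473, 6, 7, 30], [314, 475, 8, 5, 30]]
side [[110, 0, 33, 38, 987], [195, 0, 8, 9, 60], [120, 42, 38, 69, 1570], [167, 56, 8, 26, 126], [177, 81, 26, 12, 213], [173, 93, 6, 19, 80], [190, 92, 15, 27, 274], [182, 112, 28, 51, 662], [187, 147, 8, 5, 29], [16, 159, 51, 76, 1230], [0, 176, 11, 30, 173], [113, 187, 53, 28, 645], [62, 218, 84, 55, 1309], [82, 229, 104, 72, 2110], [12, 242, 17, 9, 58], [68, 325, 9, 7, 44], [0, 368, 27, 18, 290]]
```

View pics/p2.png

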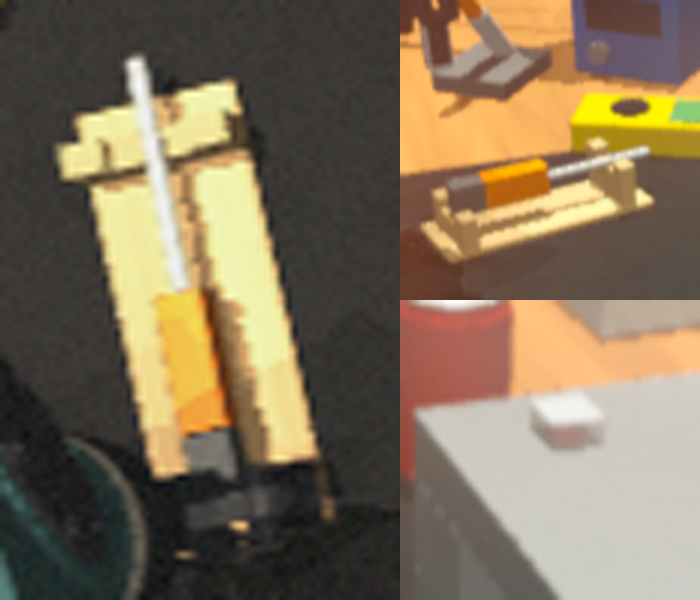

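The rod lies in both saddles with its tip as before (top crop tip about 135,65). The flag is still sunk, the other objects show no change outside the arm and its shadow, and the robot is clear. Handing in.

```bash
python3 -c "
from workcell import manip
print(manip.job_done())"
```

```text
the job is handed in; nothing more can be done
None
```

The job is handed in: the plunger was pushed home (it stalled about 16 mm behind the hidden face under 21 N, and the flag sank), the rod is back in both saddles with its tip the same way, and nothing else on the bench appears to have moved.

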